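# Tuck a coaster under the weighted arm of its holder

### The arm

A 6-joint arm with a two-finger parallel gripper is mounted at the origin on a cart in front of the work surface, level with it; the furniture and walls round the work are solid. World frame = base frame: x ahead of the robot, y to its left, z up, the work surface at z = 0. Lengths are in mm, angles in rad, forces in N, time in s.
With the tool pointing down it reaches from about 325 to 925 mm from the base axis. Payload 3.1 kg.
Tool frame: the origin (TCP) lies between the finger pads; the fingertips stand 14 mm ahead of it and the grasp point (between the pads) lies 5 mm behind it; z points along the fingers, y is the line along which they close (so a half turn about z gives the same grasp; the last joint's range is limited). The gripper opens to 85 mm and grips with 20 to 120 N. Pads are 22 mm wide; open, the fingers measure 114 mm over their backs; the gripper's body (76 mm by 85 mm) begins 54 mm behind the grasp point. The pads swing forward as they close: fully open they stand 13 mm farther back than shut.
Start: joints at [1.232, 0.217, 1.613, -0, 1.311, -0.112], TCP at [140.518, 609.011, 205.8] pointing down, gripper open.
Joint ranges: [-2.75, 2.75], [-0.78, 2.1], [0.31, 2.55], [-1.13, 4.27], [0.13, 2.63], [-2.58, 2.58]. Speed limits (rad/s): [2.79, 2.79, 3.14, 3.14, 3.14, 3.14].

### API

Orientations are given as a unit quaternion [x, y, z, w].
In Python, from plant import r gives the robot as it stands.
- The arm moves only by the tool move_arm, never from a script. Its argument "commands" is a list of rows, each a list of 3 entries, a list of its own where there are three numbers: the gripper command: -1 is shut, 1 is fully open, values between are in proportion, then the shift along the tool's x, y, z normalised to -1 to 1, where 1 is 4 cm, then the turn, a rotation vector about the tool's x, y, z normalised to -1 to 1, where 1 is 0.08 rad. A call has 1 to 20 rows; each row shifts and turns the commanded pose from where the row before left it, along the tool's axes as they then stand; what a row does not reach is not made up. A row lasts 1/12 s, in which the tool goes at most 41.7 mm and 7.16 degrees, less where a joint would pass 70% of its speed; a pose out of reach is approached as far as the arm can. A call with a number of a shift or a turn outside -1 to 1 is refused whole. A call with a gripper value outside its range is refused whole. The fingers move at their own pace and stop on an object; the grip force is fixed at half the most. Time passes only in rows, so rows that do not move let the fingers close. It gives the time, the measured TCP pose, the force, the opening and the grip force at its end, in the units of the state.
- r.get_obs(): the state, without advancing time (a new reading comes with each control period).
- r.capture(name): name is "scene" or "top" or "wrist"; returns the picture (384x512x3 uint8, red, green, blue); there is no depth.
- r.camera_model(name): a dict with "vertical_fov" (degrees; the focal length in pixels is half the picture's height over the tangent of half this angle, whatever the lens; pixels are square), "cx", "cy" (the principal point, pixels), "R" (3x3) and "t" (3): a world point X has camera coordinates R X + t. Camera axes: x right, y down, z forward; pixel columns grow to the right and rows downward; lengths in mm; the calibration is good to about 2 mm. A picture is of the moment at which its call begins: read the wrist's pose just before it. camera_model takes no time and is no camera call; for the wrist camera it gives the pose at the moment of the call.
- r.finish_job(): hands the job in; it is judged then, once.
The state is a dict: "time_s": time; "joint_pos": joint angles; "qvel": joint speeds; "joint_torque": joint torques, N m; "ee_pos": TCP position; "eef_rot": TCP orientation; "wrist_force": force on the tool from outside, world axes, zero at the start; "torque": the same for the moment, N m; "finger_gap": finger opening in mm; "grasp_force": force on a finger pad.
Only numpy, scipy, OpenCV 4.12 (cv2) and the standard library are available. Lean on these libraries where they do the work, as an engineer would, in place of code of your own. Each camera call takes 0.05 s, during which the arm holds its last target. There are 200 camera calls.

### The job

Put the loose coaster away in the coaster holder: slide it across the worktop to the foot of the holder's ramp, then push it up the ramp and under the weighted arm until it lies fully home against the back stop, flat on top of the coaster already stored there, with the arm resting on it. Leave the ramekin, the salt cellar and the kitchen timer where they are, and let go of everything at the end.

Things in the scene. Friction and masses are not known exactly. Their poses are not given: they have to be found in the camera images.
- loose_coaster: The coaster to put away: round dark grey stone disc, 91 mm diameter, 10 mm thick, 0.13 kg, lying flat on the worktop in front of the holder, to the left or right of its ramp. Too wide for most grippers: push it with the fingertips. Origin: centre of its underside.
- stored_coaster: An identical coaster (91 mm diameter, 10 mm thick) already lying in the well of the holder, under the arm; it stays there. Origin: centre of its underside.
- holder: Wooden coaster holder, 113 mm wide, fixed to the worktop: a ramp in front, then a well for the pile with a weighted arm over it. Origin: at worktop height below the centre of a coaster that lies home; x points the way coasters are pushed in (up the ramp to the back stop), y to the left of that, z up. Two steel hinge cheeks, 46 mm high, stand behind the back stop, at x = 58 to 82 mm.
- home (a point): Where the underside centre of the coaster put away belongs: 13 mm above the holder's origin, axes alike. The well: floor 3 mm high, side walls' inner faces at y = +/-48.5 mm (27 mm high), back stop's front face at x = +46 mm (26 mm high), front step (the ramp's crest) at x = -51.5 mm. A coaster at home touches the back stop and lies on the stored one, whose top is 13 mm above the worktop.
- ramp_toe (a point): Middle of the ramp's lower front edge, level with the worktop, 136.5 mm before the holder's origin; axes as the holder. The ramp rises over 85 mm to a crest 14.5 mm high, then drops straight into the well. Low cheeks stand about 12 mm above the ramp on both sides; the way between them narrows from 108 mm at the toe to 97 mm at the crest.
- weight_arm (a joint): Weighted steel arm, hinged 70 mm behind home, 34 mm high; falls shut (about 1.5 N at its foot). 0 rad: the foot, a 36 mm wide crossbar over home, rests on one coaster; about 0.14: on two; grows upwards, at most 1.0. From the foot a nose, 26 mm wide, reaches 38 mm towards the ramp, rising at 23 degrees to 30 mm height: a coaster pushed in lifts the arm (up to about 10 N of push). Its brass weight is 45 mm high.
- ramekin: White fluted ramekin, 68 mm wide, 38 mm high, on the worktop on the other side of the ramp from the loose coaster; leave it. Origin: centre of its underside.
- salt_cellar: Round wooden salt cellar, 68 mm wide, 62 mm high, beside the holder; leave it. Origin: centre of its underside.
- kitchen_timer: Cream and green kitchen timer, 64 mm wide, 51 mm high, on the other side of the holder; leave it. Origin: centre of its underside.
There are look-alikes about, which are no part of the job. What is shaped like the loose_coaster but white is not meant. Leave any pink look-alike of the stored_coaster alone.

How it is judged:
By the outcome, as a careful person would: the job done as asked, in the order asked, and still so for the second after the job is handed in, with the robot touching nothing.
It also fails if it takes over 56 s, if anything falls off the work surface, if the arm or the gripper's body presses on something with over 40 N, if the wrist force passes 120 N, or if a joint passes its speed limit or range.

## Working session

There is one attempt and no reset: what is moved stays moved. The work goes in short steps, Python scripts to look and compute and a tool call to move; the robot and the scene stay as the last step left them, time stands still between calls to the robot, and variables do not carry over. Pictures are saved under pics/ and viewed, at most 10 in all, crops included, and the job is handed in when it is done.

Besides the shell and the picture viewer there is one more tool, called after ">>>" by a JSON object that holds its "op" and its "data". move_arm: Moves the arm, as the interface text tells. Its arguments: {"type":"object","properties":{"commands":{"type":"array"}},"required":["commands"]}

```bash
mkdir -p pics; ls; python3 - <<'E'
from plant import r
import cv2
for n in("scene","top"):
    im=r.capture(n); cv2.imwrite(f"pics/{n}0.png",im[...,::-1])
    m=r.camera_model(n); print(n,m)
print(r.get_obs())
a=cv2.imread("pics/scene0.png");b=cv2.imread("pics/top0.png")
E
```

```text
pics
scene {'vertical_fov': 44.760141792681736, 'cx': 256.728278794195, 'cy': 185.39615610177697, 'R': array([[ 0.71385661, -0.70027163,  0.00532792],
       [-0.52418657, -0.53936964, -0.65902112],
       [ 0.46436751,  0.46765376, -0.75210556]]), 't': array([-136.64785393,  451.59996055,  783.65343715])}
top {'vertical_fov': 45.89120098007968, 'cx': 259.5287857012032, 'cy': 186.72317267153707, 'R': array([[-0.07102592, -0.99746761, -0.00369813],
       [-0.97683262,  0.07030597, -0.20212644],
       [ 0.20187458, -0.01074376, -0.97935245]]), 't': array([325.37255039, 447.98543338, 910.60290837])}
{'time_s': 0.1, 'joint_pos': array([ 1.23181434e+00,  2.17674649e-01,  1.61478628e+00, -1.88536630e-05,
        1.31132122e+00, -1.12189971e-01]), 'qvel': array([ 0.00066065, -0.00084255, -0.00250405, -0.00042567, -0.00041497,
       -0.00222123]), 'joint_torque': array([-9.77394739e-04, -3.98079801e+01, -3.04968739e+01, -1.70855246e-04,
        4.23884892e-03,  2.45950264e-05]), 'ee_pos': array([140.24373746, 608.24191279, 204.5948637 ]), 'eef_rot': array([ 1.13150662e-01,  9.93577239e-01, -1.06904654e-03, -2.35992368e-04]), 'wrist_force': array([-1.2288496 ,  0.2863538 ,  0.02578508]), 'torque': array([ 0.01738286, -0.05440373,  0.04565292]), 'grasp_force': 0.0, 'finger_gap': 85.39997865791774}
```

View pics/top0.png

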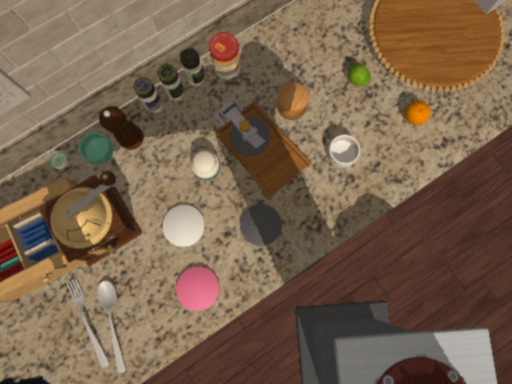

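View pics/scene0.png

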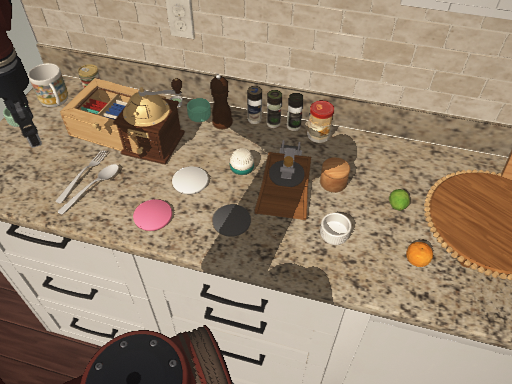

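The top view shows the loose coaster at about (261,223), the holder with its toe edge from (270,195) to (308,160), the ramekin at (344,150), the salt cellar at (292,100) and the timer at (205,164). The white and pink decoys are at (183,226) and (198,288).

```bash
cat > h.py <<'E'
import numpy as np,cv2
from plant import r
def ray(n,px,z,m=None):
    m=m or r.camera_model(n); f=192/np.tan(np.radians(m["vertical_fov"]/2))
    R=np.array(m["R"]);t=np.array(m["t"])
    d=R.T@np.array([(px[0]-m["cx"])/f,(px[1]-m["cy"])/f,1]);c=-R.T@t
    return (c+d*(z-c[2])/d[2])[:2]
def proj(n,X,m=None):
    m=m or r.camera_model(n); f=192/np.tan(np.radians(m["vertical_fov"]/2))
    p=np.array(m["R"])@np.array(X,float)+np.array(m["t"]); return np.array([m["cx"]+f*p[0]/p[2],m["cy"]+f*p[1]/p[2]])
E
python3 - <<'E'
from h import *
b=cv2.imread("pics/top0.png")
c=cv2.resize(b[85:255,185:375],None,fx=4,fy=3.5*4/3.5,interpolation=cv2.INTER_CUBIC)[:600]
c=cv2.resize(b[90:240,190:370],None,fx=4,fy=4,interpolation=cv2.INTER_CUBIC)
cv2.imwrite("pics/crop1.png",c)
print(c.shape, ray("top",(261,223),10),ray("top",(270,195),0),ray("top",(308,160),0),ray("top",(232,110),40))
E
```

```text
(600, 720, 3) [397.67032709 294.66450137] [459.3757176  270.33076773] [532.82095648 179.36941499] [647.78588297 340.68939087]
```

View pics/crop1.png

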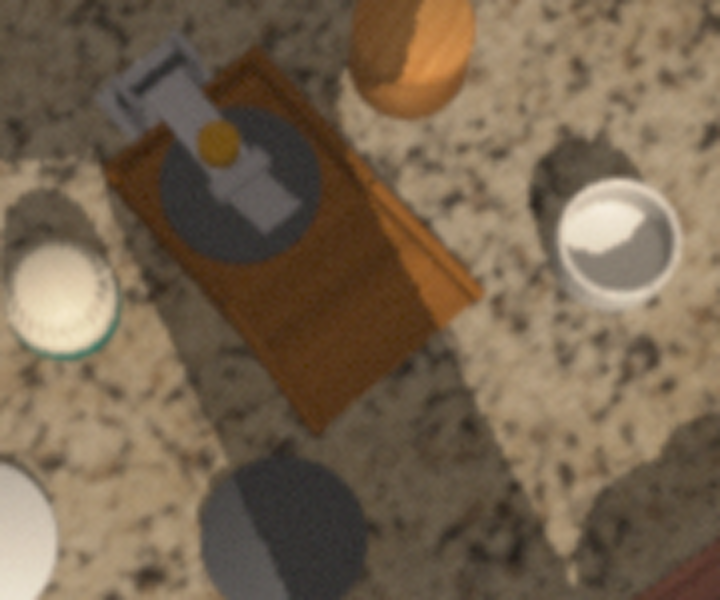

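```bash
python3 - <<'E'
from h import *
P=lambda u,v,z: ray("top",(190+u/4-.375,90+v/4-.375),z)
b=cv2.imread("pics/top0.png")
hsv=cv2.cvtColor(b,cv2.COLOR_BGR2HSV)
# circle fit from radial edges, dark coasters
g=cv2.GaussianBlur(cv2.cvtColor(cv2.resize(b[90:260,190:370],None,fx=4,fy=4,interpolation=cv2.INTER_CUBIC),cv2.COLOR_BGR2HSV),(9,9),0)
m=((g[...,1]<60)&(g[...,2]<120)).astype(np.uint8)*255
m=cv2.morphologyEx(m,cv2.MORPH_OPEN,np.ones((25,25)))
cs,_=cv2.findContours(m,0,1)
for c in cs:
    if cv2.contourArea(c)>6000: 
        (x,y),ax,an=cv2.minAreaRect(c); e=cv2.minEnclosingCircle(c); print("blob",(x,y),ax,e)
L,Rt=P(317,433,6),P(480,295,6); BL,BR=P(105,170,26),P(258,47,26)
st=P(240,185,13); lo=P(284,541,10)
print("toe",L,Rt,np.linalg.norm(L-Rt),"back",BL,BR,np.linalg.norm(BL-BR))
for a,bq in((Rt,L),(BR,BL)):
    d=bq-a;print("yaw",np.arctan2(d[1],d[0])-np.pi/2)
for a,bq in((L,BL),(Rt,BR)):
    d=bq-a;print("yaw",np.arctan2(d[1],d[0]),np.linalg.norm(d))
print("stored",st,"loose",lo,"toe mid",(L+Rt)/2,"backmid",(BL+BR)/2, np.linalg.norm(st-(L+Rt)/2))
print("sizes",np.linalg.norm(P(160,185,13)-P(321,185,13)),np.linalg.norm(P(201,541,10)-P(367,541,10)))
for n,p,z in(("ramekin",(620,240),38),("salt",(412,55),31),("timer",(64,300),40)):print(n,P(*p,z))
print("white",ray("top",(183,226),10))
E
```

```text
blob (283.5, 538.5) (165.0, 163.0) ((283.5666809082031, 538.433349609375), 84.77021026611328)
blob (243.22714233398438, 190.8927459716797) (137.44580078125, 155.88241577148438) ((239.82476806640625, 183.87252807617188), 78.11304473876953)
blob (153.0, 84.0) (94.0, 102.0) ((156.5651397705078, 87.4405746459961), 59.434112548828125)
toe [452.05368297 273.47050965] [523.27398948 177.23808629] 119.7205553194512 back [604.18693375 379.87235762] [670.12782829 290.53703706] 111.0360350164507
yaw 0.6371261469471898
yaw 0.6358595808636851
yaw 0.6103225146687328 185.64988350767072
yaw 0.6571248968445822 185.47965445976774
stored [594.39791302 306.03772658] loose [393.6806987  295.76123113] toe mid [487.66383623 225.35429797] backmid [637.15738102 335.20469734] 133.7982765302532
sizes 90.05196723223106 89.41123111247065
ramekin [540.33860329 102.97710637]
salt [657.12638487 205.34827562]
timer [528.01317275 404.47384523]
white [403.20827816 462.77166552]
```

The loose coaster is at holder-frame (-169, +113) and the holder yaw is about 0.635. I'll push with both fingertips spread about 50 mm: first diagonally to a spot in front of the toe, then up the ramp. First the turn, with the gripper at half opening.

>>> {"op": "move_arm", "data": {"commands": [[0.18,[0,0,0],[0,0,0.98]],[0.18,[0,0,0],[0,0,0.98]],[0.18,[0,0,0],[0,0,0.98]],[0.18,[0,0,0],[0,0,0.98]],[0.18,[0,0,0],[0,0,0.98]],[0.18,[0,0,0],[0,0,0.98]],[0.18,[0,0,0],[0,0,0.98]],[0.18,[0,0,0],[0,0,0.98]],[0.18,[0,0,0],[0,0,0.98]],[0.18,[0,0,0],[0,0,0.98]],[0.18,[0,0,0],[0,0,0.98]],[0.18,[0,0,0],[0,0,0.98]],[0.18,[0,0,0],[0,0,0.98]],[0.18,[0,0,0],[0,0,0.98]],[0.18,[0,0,0],[0,0,0]]]}}

```text
time_s: 1.35
ee_pos: [140.3, 608.5, 205.0]
eef_rot: [0.615, 0.788, -0.001, 0.0]
wrist_force: [0.3, 0.0, -0.5]
finger_gap: 50.5
grasp_force: 0.0
```

```bash
cat >> h.py <<'E'
from scipy.spatial.transform import Rotation as Ro
H=np.array([597.,306.]);YAW=.635
def hw(x,y):
    c,s=np.cos(YAW),np.sin(YAW); return H+[c*x-s*y,s*x+c*y]
def wh(p):
    c,s=np.cos(YAW),np.sin(YAW); d=np.array(p[:2])-H; return np.array([c*d[0]+s*d[1],-s*d[0]+c*d[1]])
def go(x,y,z=None,p=None):
    o=r.get_obs();q=Ro.from_quat(o["eef_rot"]);p=o["ee_pos"] if p is None else p
    t=np.array([*hw(x,y),p[2] if z is None else z])
    X=q.as_matrix()[:,0]
    print("t",round(o["time_s"],2),"tcp",p.round(1),"holder",wh(p).round(1),"yaw",round(np.arctan2(X[1],X[0]),3),"gap",round(o["finger_gap"],1),"F",o["wrist_force"].round(1),"j",o["joint_pos"].round(2))
    print("tool shift mm",(q.inv().apply(t-p)).round(1),"norm'd",(q.inv().apply(t-p)/40).round(2)); return t
E
python3 - <<'E'
from h import *
go(-144.5,173)
for x in(-212,-260):print(proj("top",[*hw(x,0),0]))
E
```

```text
t 1.35 tcp [140.3 608.5 205. ] holder [-188.2  514.4] yaw 1.816 gap 50.5 F [ 0.3  0.  -0.5] j [1.23 0.22 1.61 0.   1.31 0.99]
tool shift mm [-2.992e+02  1.702e+02  2.000e-01] norm'd [-7.48  4.25  0.01]
[312.09784041 206.879456  ]
[326.80452252 223.45381278]
```

>>> {"op": "move_arm", "data": {"commands": [[0.18,[-0.62,0.35,0.33],[0,0,0]],[0.18,[-0.62,0.35,0.33],[0,0,0]],[0.18,[-0.62,0.35,0.33],[0,0,0]],[0.18,[-0.62,0.35,0.33],[0,0,0]],[0.18,[-0.62,0.35,0.33],[0,0,0]],[0.18,[-0.62,0.35,0.33],[0,0,0]],[0.18,[-0.62,0.35,0.33],[0,0,0]],[0.18,[-0.62,0.35,0.33],[0,0,0]],[0.18,[-0.62,0.35,0.33],[0,0,0]],[0.18,[-0.62,0.35,0.33],[0,0,0]],[0.18,[-0.62,0.35,0.33],[0,0,0]],[0.18,[-0.62,0.35,0.33],[0,0,0]],[0.18,[0,0,0],[0,0,0]],[0.18,[0,0,0],[0,0,0]]]}}

```text
time_s: 2.52
ee_pos: [375.9, 359.8, 46.3]
eef_rot: [0.615, 0.788, -0.001, -0.001]
wrist_force: [-0.1, -0.2, 0.0]
finger_gap: 50.2
grasp_force: 0.0
```

```bash
python3 - <<'E'
from h import *
go(-144.5,173,18)
a=r.capture("wrist")[...,::-1];b=r.capture("scene")[...,::-1]
cv2.imwrite("pics/p2.png",np.hstack([cv2.resize(a,(400,300)),b[100:300,140:407][:, :].copy() if 0 else cv2.resize(b[100:300,130:397],(400,300))]))
E
```

```text
t 2.52 tcp [375.9 359.8  46.3] holder [-146.1  174.5] yaw 1.816 gap 50.2 F [-0.1 -0.2  0. ] j [0.63 0.2  1.97 0.   0.98 0.38]
tool shift mm [-0.8  2.1 28.2] norm'd [-0.02  0.05  0.71]
```

View pics/p2.png

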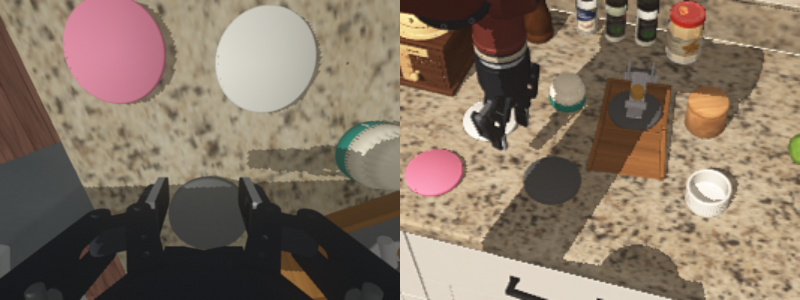

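The wrist view shows the coaster centred between the fingers at about (208,212), and the scene view shows the gripper beside it with nothing in the way. Next I'll lower the fingers.

>>> {"op": "move_arm", "data": {"commands": [[0.18,[0,0.03,0.3],[0,0,0]],[0.18,[0,0.02,0.3],[0,0,0]],[0.18,[0,0,0.15],[0,0,0]],[0.18,[0,0,0],[0,0,0]],[0.18,[0,0,0],[0,0,0]]]}}

```text
time_s: 3.03
ee_pos: [376.8, 361.6, 16.3]
eef_rot: [0.614, 0.789, -0.001, -0.0]
wrist_force: [0.2, -0.2, 1.0]
finger_gap: 50.3
grasp_force: 0.0
```

```bash
python3 - <<'E'
from h import *
go(-212+.377*49,.926*49)
a=r.capture("scene")[...,::-1]
cv2.imwrite("pics/p3.png",cv2.resize(a[110:260,160:360],(800,600),interpolation=cv2.INTER_CUBIC))
E
```

```text
t 3.03 tcp [376.8 361.6  16.3] holder [-144.3  175.4] yaw 1.818 gap 50.3 F [ 0.2 -0.2  1. ] j [0.63 0.25 1.97 0.   0.92 0.38]
tool shift mm [-1.39e+02  3.60e+00  1.00e-01] norm'd [-3.48  0.09  0.  ]
```

View pics/p3.png

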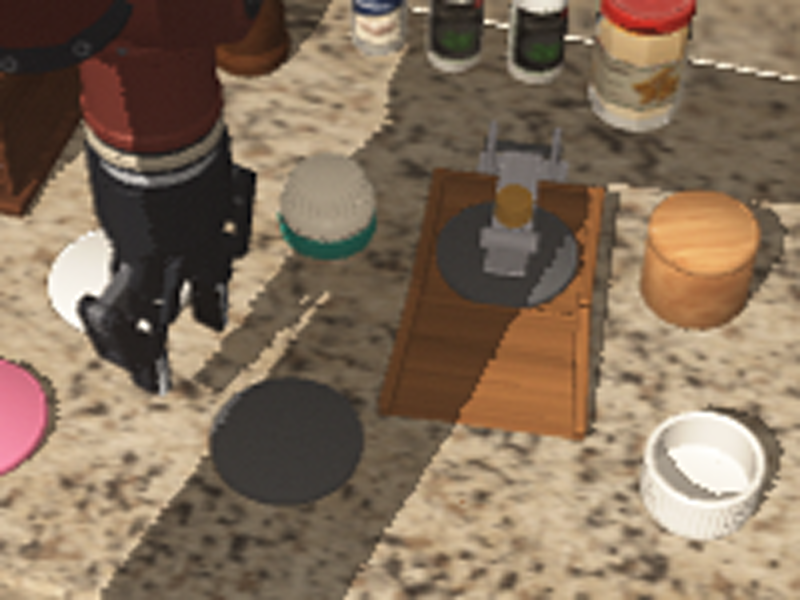

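The fingertips are clear of the coaster (crop (160,385) against a coaster centred at (287,440)). I'll feel for the surface slowly, since the tip height depends on the opening.

>>> {"op": "move_arm", "data": {"commands": [[0.18,[0,0,0.05],[0,0,0]],[0.18,[0,0,0.04],[0,0,0]],[0.18,[0,0,0],[0,0,0]],[0.18,[0,0,0],[0,0,0]]]}}

```text
time_s: 3.42
ee_pos: [378.1, 361.9, 13.9]
eef_rot: [0.615, 0.789, 0.0, 0.0]
wrist_force: [-0.4, 0.0, 0.5]
finger_gap: 50.1
grasp_force: 0.0
```

>>> {"op": "move_arm", "data": {"commands": [[0.18,[0,0,0.05],[0,0,0]],[0.18,[0,0,0],[0,0,0]],[0.18,[0,0,0],[0,0,0]]]}}

```text
time_s: 3.67
ee_pos: [377.9, 361.8, 11.7]
eef_rot: [0.615, 0.789, -0.0, -0.0]
wrist_force: [0.2, 0.3, -0.2]
finger_gap: 50.3
grasp_force: 0.0
```

>>> {"op": "move_arm", "data": {"commands": [[0.18,[-0.25,0.02,0],[0,0,0]],[0.18,[-0.25,0.02,0],[0,0,0]],[0.18,[-0.2,0.02,0],[0,0,0]],[0.18,[-0.2,0,0],[0,0,0]],[0.18,[-0.2,0,0],[0,0,0]],[0.18,[-0.2,0,0],[0,0,0]],[0.18,[-0.2,0,0],[0,0,0]],[0.18,[-0.2,0,0],[0,0,0]]]}}

```text
time_s: 4.33
ee_pos: [397.1, 295.6, 11.8]
eef_rot: [0.615, 0.789, -0.0, -0.0]
wrist_force: [-0.2, -0.4, 0.4]
finger_gap: 50.5
grasp_force: 0.0
```

```bash
cat >> h.py <<'E'
def dark(z=10,name="top",x0=200,y0=150,x1=380,y1=280):
    b=r.capture(name)[...,::-1]
    g=cv2.GaussianBlur(cv2.cvtColor(cv2.resize(b[y0:y1,x0:x1],None,fx=4,fy=4,interpolation=cv2.INTER_CUBIC),cv2.COLOR_BGR2HSV),(9,9),0)
    m=((g[...,1]<60)&(g[...,2]<120)).astype(np.uint8)*255
    m=cv2.morphologyEx(m,cv2.MORPH_OPEN,np.ones((25,25)))
    for c in cv2.findContours(m,0,1)[0]:
        if cv2.contourArea(c)>6000:
            (x,y),ra=cv2.minEnclosingCircle(c); w=ray(name,(x0+x/4-.375,y0+y/4-.375),z)
            print("blob px",round(x0+x/4),round(y0+y/4),"r",round(ra,1),"area",cv2.contourArea(c),"holder",wh(w).round(1))
    return b
E
python3 - <<'E'
from h import *
go(-212+.377*49,.926*49)
cv2.imwrite("pics/p4.png",dark()[90:290,150:400])
E
```

```text
t 4.33 tcp [397.1 295.6  11.8] holder [-167.1  110.2] yaw 1.817 gap 50.5 F [-0.2 -0.4  0.4] j [0.5  0.21 2.04 0.   0.89 0.25]
tool shift mm [-70.    0.2   0. ] norm'd [-1.75  0.    0.  ]
blob px 310 255 r 131.1 area 7859.5 holder [-285.7   73. ]
```

```bash
python3 - <<'E'
from h import *
a=r.capture("scene")[...,::-1]
cv2.imwrite("pics/p5.png",cv2.resize(a[130:280,160:360],(800,600),interpolation=cv2.INTER_CUBIC))
E
```

```text
(no output)
```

View pics/p5.png

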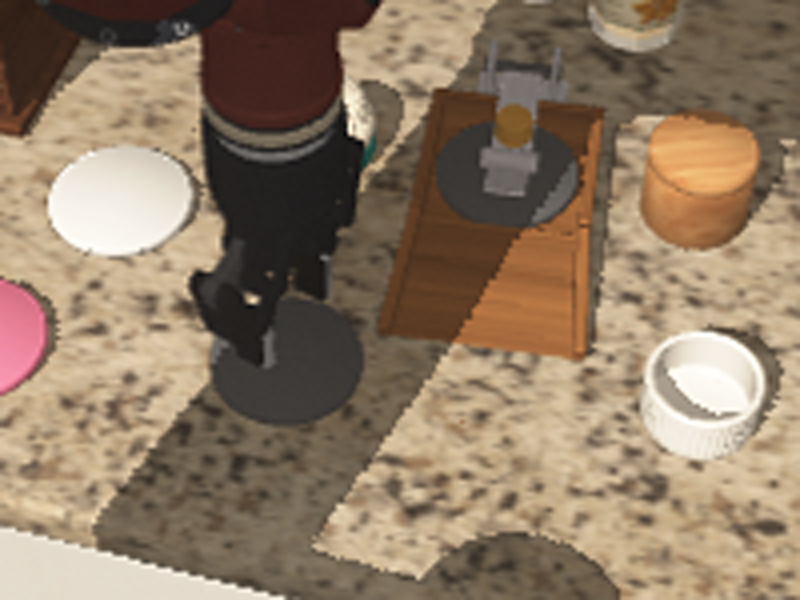

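The coaster has not moved (still centred at crop (287,360)) and the fingers passed over its top, so the tips sit higher than I assumed at this opening. I'll back off and go lower.

>>> {"op": "move_arm", "data": {"commands": [[0.18,[0.3,0,-0.1],[0,0,0]],[0.18,[0.4,0,0],[0,0,0]],[0.18,[0.5,0,0],[0,0,0]],[0.18,[0.35,0,0],[0,0,0]],[0.18,[0.2,0,0.1],[0,0,0]],[0.18,[0,0,0.08],[0,0,0]],[0.18,[0,0,0.05],[0,0,0]],[0.18,[0,0,0],[0,0,0]],[0.18,[0,0,0],[0,0,0]]]}}

```text
time_s: 5.18
ee_pos: [379.4, 363.6, 6.0]
eef_rot: [0.615, 0.788, -0.001, -0.0]
wrist_force: [0.2, -0.3, -0.8]
finger_gap: 50.4
grasp_force: 0.0
```

>>> {"op": "move_arm", "data": {"commands": [[0.18,[0,0,0.04],[0,0,0]],[0.18,[0,0,0.04],[0,0,0]],[0.18,[0,0,0],[0,0,0]],[0.18,[0,0,0],[0,0,0]]]}}

```text
time_s: 5.52
ee_pos: [379.9, 364.0, 3.3]
eef_rot: [0.615, 0.788, -0.0, -0.0]
wrist_force: [-0.5, -0.5, -0.2]
finger_gap: 50.4
grasp_force: 0.0
```

>>> {"op": "move_arm", "data": {"commands": [[0.18,[0,0,0.04],[0,0,0]],[0.18,[0,0,0],[0,0,0]],[0.18,[0,0,0],[0,0,0]]]}}

```text
time_s: 5.77
ee_pos: [379.8, 364.3, 1.7]
eef_rot: [0.615, 0.789, -0.0, -0.0]
wrist_force: [0.5, -0.1, 0.2]
finger_gap: 50.8
grasp_force: 0.0
```

>>> {"op": "move_arm", "data": {"commands": [[0.18,[0,0,0.04],[0,0,0]],[0.18,[0,0,0],[0,0,0]],[0.18,[0,0,0],[0,0,0]]]}}

```text
time_s: 6.02
ee_pos: [379.7, 364.3, 0.0]
eef_rot: [0.615, 0.789, -0.0, -0.0]
wrist_force: [0.8, 0.4, -0.0]
finger_gap: 49.8
grasp_force: 0.0
```

>>> {"op": "move_arm", "data": {"commands": [[0.18,[0,0,0.04],[0,0,0]],[0.18,[0,0,0],[0,0,0]],[0.18,[0,0,0],[0,0,0]]]}}

```text
time_s: 6.27
ee_pos: [379.7, 364.3, -1.5]
eef_rot: [0.615, 0.789, -0.0, -0.0]
wrist_force: [0.9, 0.4, 0.5]
finger_gap: 50.4
grasp_force: 0.0
```

```bash
python3 - <<'E'
from h import *
o=r.get_obs();print(o["ee_pos"],o["wrist_force"],o["joint_torque"].round(2))
q=Ro.from_quat(o["eef_rot"])
for d in(0,7,14):
  for s in(-1,1):
    print(d,s,proj("scene",o["ee_pos"]+q.apply([-11,s*28,d])))
a=r.capture("scene")[...,::-1]
cv2.imwrite("pics/p6.png",cv2.resize(a[150:240,160:280],(800,600),interpolation=cv2.INTER_CUBIC))
E
```

```text
[379.72237044 364.30868834  -1.52708281] [0.90355695 0.38926535 0.52691366] [ -0.   -35.05 -22.78  -0.    -0.    -0.  ]
0 -1 [203.92452715 218.65965709]
0 1 [217.2925982  203.13245897]
7 -1 [204.15764148 220.42895236]
7 1 [217.45805064 204.92419912]
14 -1 [204.38856961 222.18165484]
14 1 [217.62199396 206.69959632]
```

View pics/p6.png

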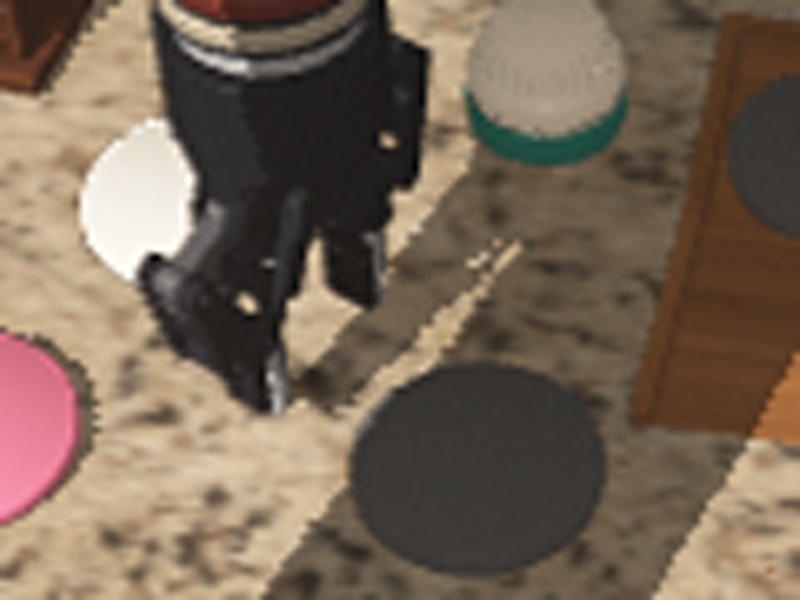

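The tips are at about (201,212) and (216,196) in the scene picture, roughly 7 px above where tips at TCP height would appear. They are still clearly above the worktop, so I'll keep feeling downward.

>>> {"op": "move_arm", "data": {"commands": [[0.18,[0,0,0.05],[0,0,0]],[0.18,[0,0,0.03],[0,0,0]],[0.18,[0,0,0],[0,0,0]],[0.18,[0,0,0],[0,0,0]]]}}

```text
time_s: 6.65
ee_pos: [379.6, 364.3, -4.8]
eef_rot: [0.615, 0.789, -0.0, -0.0]
wrist_force: [-0.2, 0.4, -0.7]
finger_gap: 50.0
grasp_force: 0.0
```

>>> {"op": "move_arm", "data": {"commands": [[0.18,[0,0,0.05],[0,0,0]],[0.18,[0,0,0],[0,0,0]],[0.18,[0,0,0],[0,0,0]]]}}

```text
time_s: 6.9
ee_pos: [379.7, 364.3, -6.8]
eef_rot: [0.615, 0.789, -0.0, -0.0]
wrist_force: [0.6, -0.1, 0.0]
finger_gap: 50.8
grasp_force: 0.0
```

```bash
python3 - <<'E'
from h import *
o=r.get_obs();print(o["ee_pos"],o["wrist_force"],o["torque"])
q=Ro.from_quat(o["eef_rot"])
m=r.camera_model("wrist")
a=r.capture("wrist")[...,::-1];cv2.imwrite("pics/w7.png",a)
np.set_printoptions(suppress=True,precision=1)
for d in(-14,0,14):
  for x in (-11,11): print(d,x,[proj("wrist",o["ee_pos"]+q.apply([x,s*25,d]),m) for s in(-1,1)])
E
```

```text
[379.67972822 364.28954549  -6.76692934] [ 0.64678663 -0.05045528  0.01227171] [-0.00062224 -0.0445664  -0.0263346 ]
-14 -11 [array([219.8, 247.7]), array([299.3, 247.6])]
-14 11 [array([218.2, 214.9]), array([300.7, 214.9])]
0 -11 [array([222.7, 237.7]), array([296.4, 237.7])]
0 11 [array([221.4, 207.1]), array([297.7, 207.1])]
14 -11 [array([225.3, 229.2]), array([293.9, 229.2])]
14 11 [array([224.2, 200.5]), array([295. , 200.4])]
```

View pics/w7.png

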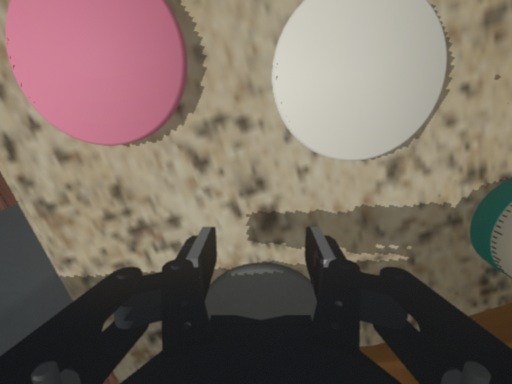

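The pad tips show at (215,228) and (306,228). Their spacing puts them well behind the reported TCP height, which agrees with the scene view, so about 20 mm of descent should be left.

>>> {"op": "move_arm", "data": {"commands": [[0.18,[0,0,0.05],[0,0,0]],[0.18,[0,0,0.05],[0,0,0]],[0.18,[0,0,0],[0,0,0]]]}}

```text
time_s: 7.2
ee_pos: [379.5, 364.1, -11.1]
eef_rot: [0.615, 0.789, -0.0, -0.0]
wrist_force: [-0.1, 0.2, 0.1]
finger_gap: 50.4
grasp_force: 0.0
```

>>> {"op": "move_arm", "data": {"commands": [[0.18,[0,0,0.05],[0,0,0]],[0.18,[0,0,0.05],[0,0,0]],[0.18,[0,0,0],[0,0,0]]]}}

```text
time_s: 7.45
ee_pos: [379.5, 364.1, -15.1]
eef_rot: [0.615, 0.789, -0.0, -0.0]
wrist_force: [-1.4, -0.2, 0.1]
finger_gap: 50.1
grasp_force: 0.0
```

>>> {"op": "move_arm", "data": {"commands": [[0.18,[0,0,0.05],[0,0,0]],[0.18,[0,0,0.04],[0,0,0]],[0.18,[0,0,0],[0,0,0]]]}}

```text
time_s: 7.7
ee_pos: [379.5, 364.2, -18.6]
eef_rot: [0.615, 0.789, -0.0, -0.0]
wrist_force: [0.3, 0.1, -0.2]
finger_gap: 50.5
grasp_force: 0.0
```

>>> {"op": "move_arm", "data": {"commands": [[0.18,[0,0,0.05],[0,0,0]],[0.18,[0,0,0],[0,0,0]]]}}

```text
time_s: 7.87
ee_pos: [379.6, 364.3, -20.5]
eef_rot: [0.615, 0.789, -0.0, -0.0]
wrist_force: [-1.1, -0.0, -0.2]
finger_gap: 50.4
grasp_force: 0.0
```

>>> {"op": "move_arm", "data": {"commands": [[0.18,[0,0,0.05],[0,0,0]],[0.18,[0,0,0],[0,0,0]]]}}

```text
time_s: 8.03
ee_pos: [379.6, 364.2, -22.5]
eef_rot: [0.615, 0.789, -0.0, -0.0]
wrist_force: [-0.2, 0.1, 0.2]
finger_gap: 50.5
grasp_force: 0.0
```

>>> {"op": "move_arm", "data": {"commands": [[0.18,[0,0,0.04],[0,0,0]],[0.18,[0,0,0],[0,0,0]]]}}

```text
time_s: 8.2
ee_pos: [379.6, 364.3, -24.1]
eef_rot: [0.615, 0.789, -0.0, -0.0]
wrist_force: [0.1, -0.5, -0.4]
finger_gap: 50.4
grasp_force: 0.0
```

>>> {"op": "move_arm", "data": {"commands": [[0.18,[0,0,0.04],[0,0,0]],[0.18,[0,0,0],[0,0,0]]]}}

```text
time_s: 8.37
ee_pos: [379.6, 364.3, -25.7]
eef_rot: [0.615, 0.789, -0.0, -0.0]
wrist_force: [-0.3, -0.3, -0.0]
finger_gap: 50.5
grasp_force: 0.0
```

```bash
python3 - <<'E'
from h import *
o=r.get_obs();print(o["ee_pos"],o["wrist_force"],o["joint_torque"].round(2))
a=r.capture("scene")[...,::-1];b=r.capture("wrist")[...,::-1]
cv2.imwrite("pics/p8.png",np.hstack([cv2.resize(a[170:240,180:260],(457,400),interpolation=cv2.INTER_CUBIC),cv2.resize(b[180:330,190:330],(340,400),interpolation=cv2.INTER_CUBIC)]))
E
```

```text
[379.64764629 364.26345881 -25.65245715] [-0.32993432 -0.27984957 -0.03513935] [-2.000e-02 -3.592e+01 -2.191e+01 -0.000e+00 -4.000e-02  0.000e+00]
```

View pics/p8.png

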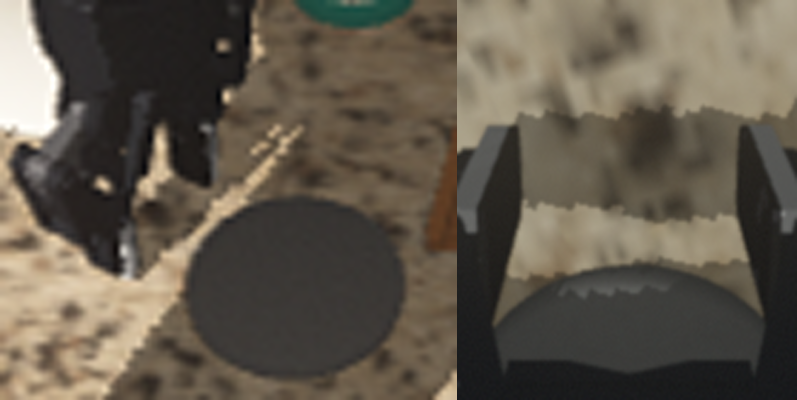

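Left, in the scene crop, the tip is at about (203,218) and nearly at worktop level. Right, in the wrist crop, the inner tips are at (215,227) and (306,227). I'll calculate the tip height from both.

```bash
python3 - <<'E'
from h import *
np.set_printoptions(suppress=True,precision=1)
o=r.get_obs();q=Ro.from_quat(o["eef_rot"])
m=r.camera_model("wrist");C=-np.array(m["R"]).T@m["t"]
print("wrist cam rel tool",q.inv().apply(C-o["ee_pos"]))
for z in(-15,-10,-5,0,5,10,15):
    a,b=ray("wrist",(215,227),z,m),ray("wrist",(306.3,227),z,m)
    t=ray("scene",(203.1,218.1),z)
    print(z,"sep",np.linalg.norm(a-b),"mid tool",q.inv().apply([*((a+b)/2),z]-o["ee_pos"]),"scene tip tool",q.inv().apply([*t,z]-o["ee_pos"]))
b=cv2.imread("pics/w7.png")
E
```

```text
wrist cam rel tool [  70.5    0.4 -167.2]
-15 sep 57.367129748702254 mid tool [  1.5   0.7 -10.5] scene tip tool [ -1.4 -20.  -10.5]
-10 sep 55.53683595338548 mid tool [  3.7   0.7 -15.5] scene tip tool [ -4.  -22.8 -15.5]
-5 sep 53.706542158068665 mid tool [  5.9   0.7 -20.5] scene tip tool [ -6.6 -25.7 -20.5]
0 sep 51.8762483627519 mid tool [  8.1   0.7 -25.5] scene tip tool [ -9.1 -28.6 -25.5]
5 sep 50.04595456743515 mid tool [ 10.3   0.7 -30.5] scene tip tool [-11.7 -31.5 -30.5]
10 sep 48.215660772118326 mid tool [ 12.5   0.6 -35.5] scene tip tool [-14.3 -34.4 -35.5]
15 sep 46.38536697680156 mid tool [ 14.7   0.6 -40.5] scene tip tool [-16.9 -37.2 -40.5]
```

Both views agree: at this opening the tips sit about 30 mm behind the reported TCP, so they are now at z≈4. I'll push the coaster.

>>> {"op": "move_arm", "data": {"commands": [[0.18,[-0.15,0,0.02],[0,0,0]],[0.18,[-0.15,0,0],[0,0,0]],[0.18,[-0.15,0,0],[0,0,0]],[0.18,[-0.2,0,0],[0,0,0]],[0.18,[-0.2,0,0],[0,0,0]],[0.18,[-0.2,0,0],[0,0,0]],[0.18,[-0.2,0,0],[0,0,0]],[0.18,[-0.2,0,0],[0,0,0]],[0.18,[-0.2,0,0],[0,0,0]],[0.18,[-0.2,0,0],[0,0,0]]]}}

```text
time_s: 9.3
ee_pos: [398.1, 291.8, -26.2]
eef_rot: [0.615, 0.789, -0.0, -0.0]
wrist_force: [-0.1, 1.1, 0.4]
finger_gap: 50.4
grasp_force: 0.3
```

```bash
cat >> h.py <<'E'
def dk():
    return dark(name="scene",x0=170,y0=150,x1=340,y1=290)
E
python3 - <<'E'
from h import *
go(-212+.377*49,.926*49)
cv2.imwrite("pics/p9.png",dk())
E
```

```text
t 9.3 tcp [398.1 291.8 -26.2] holder [-168.6  106.5] yaw 1.817 gap 50.4 F [-0.1  1.1  0.4] j [ 0.49  0.28  2.05 -0.    0.81  0.24]
tool shift mm [-66.    0.1   0. ] norm'd [-1.65  0.    0.  ]
blob px 250 230 r 78.5 area 16219.0 holder [-192.3   60.8]
blob px 233 202 r 122.2 area 21894.5 holder [-115.9  116.9]
blob px 287 174 r 69.3 area 8558.0 holder [-2.4 -0.7]
```

The coaster is following, now at holder (-192, 61). I'll keep pushing.

>>> {"op": "move_arm", "data": {"commands": [[0.18,[-0.2,0,0],[0,0,0]],[0.18,[-0.2,0,0],[0,0,0]],[0.18,[-0.2,0,0],[0,0,0]],[0.18,[-0.2,0,0],[0,0,0]],[0.18,[-0.2,0,0],[0,0,0]],[0.18,[-0.2,0,0],[0,0,0]],[0.18,[-0.2,0,0],[0,0,0]],[0.18,[-0.15,0,0],[0,0,0]],[0.18,[-0.1,0,0],[0,0,0]],[0.18,[0,0,0],[0,0,0]],[0.18,[0,0,0],[0,0,0]]]}}

```text
time_s: 10.27
ee_pos: [414.1, 228.3, -26.2]
eef_rot: [0.615, 0.788, -0.0, 0.0]
wrist_force: [0.0, -0.4, -0.2]
finger_gap: 50.4
grasp_force: 0.0
```

```bash
python3 - <<'E'
from h import *
go(-212+.377*49,.926*49)
cv2.imwrite("pics/p9.png",dk())
E
```

```text
t 10.27 tcp [414.1 228.3 -26.2] holder [-193.3   46. ] yaw 1.817 gap 50.4 F [ 0.  -0.4 -0.2] j [ 0.36  0.24  2.1  -0.    0.8   0.11]
tool shift mm [-0.6  0.1  0. ] norm'd [-0.02  0.    0.  ]
blob px 275 242 r 80.0 area 15916.5 holder [-216.6   -0.8]
blob px 259 214 r 121.8 area 17842.0 holder [-143.7   49. ]
blob px 289 176 r 63.2 area 6511.5 holder [-9.6 -7.4]
```

>>> {"op": "move_arm", "data": {"commands": [[0.18,[0.3,0,0],[0,0,0]],[0.18,[0.2,0,-0.3],[0,0,0]],[0.18,[0,0,-0.8],[0,0,0]],[0.18,[0,0,-0.8],[0,0,0]],[0.18,[0,0,-0.3],[0,0,0.98]],[0.18,[0,0,0],[0,0,0.98]],[0.18,[0,0,0],[0,0,0.98]],[0.18,[0,0,0],[0,0,0.98]],[0.18,[0,0,0],[0,0,0.98]],[0.18,[0,0,0],[0,0,0.98]],[0.18,[0,0,0],[0,0,0.98]],[0.18,[0,0,0],[0,0,0.98]],[0.18,[0,0,0],[0,0,0.98]],[0.18,[0,0,0],[0,0,0.98]],[0.18,[0,0,0],[0,0,0.98]],[0.18,[0,0,0],[0,0,0.98]],[0.18,[0,0,0],[0,0,0.98]],[0.18,[0,0,0],[0,0,0.98]],[0.18,[0,0,0],[0,0,0.98]],[0.18,[0,0,0],[0,0,0]]]}}

```text
time_s: 11.98
ee_pos: [408.9, 248.3, 61.8]
eef_rot: [0.949, 0.315, -0.0, 0.0]
wrist_force: [-1.2, -0.1, 0.5]
finger_gap: 50.4
grasp_force: 0.0
```

```bash
python3 - <<'E'
from h import *
go(-285,0)
cv2.imwrite("pics/p9.png",dk())
E
```

```text
t 11.98 tcp [408.9 248.3  61.8] holder [-185.7   65.1] yaw 0.641 gap 50.4 F [-1.2 -0.1  0.5] j [ 0.4   0.09  2.06 -0.    0.99  1.33]
tool shift mm [-99.7  64.6   0. ] norm'd [-2.49  1.61  0.  ]
blob px 276 242 r 80.2 area 14824.0 holder [-215.5   -0.8]
blob px 260 175 r 175.7 area 38185.5 holder [-17.1  66.7]
```

>>> {"op": "move_arm", "data": {"commands": [[0.18,[-0.5,0.32,0],[0,0,-0.08]],[0.18,[-0.5,0.32,0],[0,0,0]],[0.18,[-0.5,0.32,0],[0,0,0]],[0.18,[-0.5,0.32,0],[0,0,0]],[0.18,[-0.5,0.32,0.3],[0,0,0]],[0.18,[0,0,0.4],[0,0,0]],[0.18,[0,0,0.4],[0,0,0]],[0.18,[0,0,0.4],[0,0,0]],[0.18,[0,0,0.3],[0,0,0]],[0.18,[0,0,0],[0,0,0]],[0.18,[0,0,0],[0,0,0]]]}}

```text
time_s: 12.95
ee_pos: [367.0, 136.7, -10.6]
eef_rot: [0.948, 0.319, -0.001, -0.0]
wrist_force: [0.3, 0.2, 0.7]
finger_gap: 50.3
grasp_force: 0.0
```

```bash
python3 - <<'E'
from h import *
go(-49,0,-27)
cv2.imwrite("pics/p9.png",dk());dark(z=10)
a=r.capture("wrist")[...,::-1];cv2.imwrite("pics/w10.png",a)
o=r.get_obs();m=r.camera_model("wrist")
g=cv2.GaussianBlur(cv2.cvtColor(a,cv2.COLOR_BGR2HSV),(5,5),0)
# holder wood mask -> corners of toe
w=cv2.inRange(g,(3,110,25),(22,255,230)); w=cv2.morphologyEx(w,cv2.MORPH_OPEN,np.ones((7,7)))
for c in cv2.findContours(w,0,1)[0]:
    if cv2.contourArea(c)>1500:
        p=cv2.approxPolyDP(c,6,True)[:,0];print("wood",cv2.contourArea(c))
        for u in p: print(u,wh(ray("wrist",u,5,m)).round(1))
k=((g[...,1]<60)&(g[...,2]<110)).astype(np.uint8)*255
E
```

```text
t 12.95 tcp [367.  136.7 -10.6] holder [-2.856e+02  1.000e-01] yaw 0.649 gap 50.3 F [0.3 0.2 0.7] j [ 0.18  0.05  2.28 -0.    0.81  1.1 ]
tool shift mm [236.6   3.4  16. ] norm'd [5.92 0.09 0.4 ]
blob px 272 243 r 136.8 area 27506.0 holder [-219.1    6.2]
blob px 314 208 r 87.5 area 19621.0 holder [-215.9   -0. ]
```

The top view has the coaster at holder (-216, 0), straight in front of the ramp. I'll lower the fingers, straighten the yaw and push to the toe.

>>> {"op": "move_arm", "data": {"commands": [[0.18,[0,0,0.2],[0,0,0.17]],[0.18,[0,0,0.2],[0,0,0]],[0.18,[0.15,0,0],[0,0,0]],[0.18,[0.15,0,0],[0,0,0]],[0.18,[0.15,0,0],[0,0,0]],[0.18,[0.2,0,0],[0,0,0]],[0.18,[0.2,0,0],[0,0,0]],[0.18,[0.2,0,0],[0,0,0]],[0.18,[0.2,0,0],[0,0,0]],[0.18,[0.2,0,0],[0,0,0]],[0.18,[0.2,0,0],[0,0,0]],[0.18,[0.15,0,0],[0,0,0]],[0.18,[0.1,0,0],[0,0,0]],[0.18,[0,0,0],[0,0,0]]]}}

```text
time_s: 14.27
ee_pos: [430.2, 182.3, -26.0]
eef_rot: [0.95, 0.312, 0.001, -0.0]
wrist_force: [0.3, -1.2, -0.4]
finger_gap: 50.0
grasp_force: 0.0
```

```bash
python3 - <<'E'
from h import *
go(-147.5,0,-26.5)
cv2.imwrite("pics/p11.png",dk());dark(z=12)
E
```

```text
t 14.27 tcp [430.2 182.3 -26. ] holder [-207.6   -0.6] yaw 0.634 gap 50.0 F [ 0.3 -1.2 -0.4] j [0.25 0.23 2.11 0.   0.8  1.19]
tool shift mm [60.1 -0.7  0.6] norm'd [ 1.5  -0.02  0.02]
blob px 278 216 r 128.1 area 25990.0 holder [-142.4    4.1]
blob px 294 198 r 104.5 area 13381.5 holder [-170.1   18.9]
```

>>> {"op": "move_arm", "data": {"commands": [[0.18,[0.15,0,0],[0,0,0]],[0.18,[0.2,0,0],[0,0,0]],[0.18,[0.2,0,0],[0,0,0]],[0.18,[0.2,0,0],[0,0,0]],[0.18,[0.2,0,0],[0,0,0]],[0.18,[0.2,0,0],[0,0,0]],[0.18,[0.2,-0.02,-0.02],[0,0,0]],[0.18,[0.1,0,-0.02],[0,0,0]],[0.18,[0,0,0],[0,0,0]]]}}

```text
time_s: 15.12
ee_pos: [477.0, 217.7, -24.1]
eef_rot: [0.95, 0.312, 0.001, -0.0]
wrist_force: [-0.5, 0.2, 0.2]
finger_gap: 50.4
grasp_force: 0.0
```

```bash
python3 - <<'E'
from h import *
go(-62.5,0,-12)
cv2.imwrite("pics/p12.png",r.capture("scene")[...,::-1])
a=cv2.imread("pics/p12.png")
cv2.imwrite("pics/p12c.png",cv2.resize(a[110:260,200:400],(800,600),interpolation=cv2.INTER_CUBIC))
E
```

```text
t 15.12 tcp [477.  217.7 -24.1] holder [-1.49e+02  1.00e-01] yaw 0.634 gap 50.4 F [-0.5  0.2  0.2] j [0.29 0.33 1.98 0.   0.84 1.23]
tool shift mm [ 86.6   0.1 -11.9] norm'd [ 2.16  0.   -0.3 ]
```

```bash
python3 - <<'E'
from h import *
a=cv2.imread("pics/p12.png");g=cv2.cvtColor(a,cv2.COLOR_BGR2HSV)
def rz(x): return float(np.clip((x+136.5)*.1706,0,14.5))
for y in(-40,-30,-15,0,30):
    print(y,[(x,int(g[tuple(np.round(proj("scene",[*hw(x,y),rz(x)+(0 if y else 5)])).astype(int)[::-1])][1])) for x in range(-180,-20,8)])
E
```

```text
-40 [(-180, 73), (-172, 76), (-164, 69), (-156, 73), (-148, 70), (-140, 72), (-132, 142), (-124, 42), (-116, 16), (-108, 11), (-100, 28), (-92, 29), (-84, 26), (-76, 34), (-68, 18), (-60, 0), (-52, 150), (-44, 153), (-36, 159), (-28, 29)]
-30 [(-180, 70), (-172, 69), (-164, 72), (-156, 65), (-148, 13), (-140, 13), (-132, 14), (-124, 6), (-116, 5), (-108, 39), (-100, 39), (-92, 34), (-84, 6), (-76, 6), (-68, 39), (-60, 23), (-52, 26), (-44, 32), (-36, 32), (-28, 34)]
-15 [(-180, 79), (-172, 73), (-164, 76), (-156, 71), (-148, 74), (-140, 58), (-132, 17), (-124, 20), (-116, 20), (-108, 0), (-100, 6), (-92, 12), (-84, 21), (-76, 19), (-68, 13), (-60, 19), (-52, 20), (-44, 20), (-36, 12), (-28, 10)]
0 [(-180, 71), (-172, 74), (-164, 83), (-156, 69), (-148, 52), (-140, 18), (-132, 17), (-124, 19), (-116, 20), (-108, 15), (-100, 0), (-92, 6), (-84, 6), (-76, 6), (-68, 6), (-60, 12), (-52, 11), (-44, 6), (-36, 5), (-28, 63)]
30 [(-180, 72), (-172, 79), (-164, 76), (-156, 79), (-148, 12), (-140, 13), (-132, 19), (-124, 12), (-116, 6), (-108, 11), (-100, 6), (-92, 12), (-84, 6), (-76, 11), (-68, 6), (-60, 6), (-52, 21), (-44, 11), (-36, 13), (-28, 10)]
```

The coaster is on the ramp, centred at about x=-100. Now up the ramp.

>>> {"op": "move_arm", "data": {"commands": [[0.18,[0.15,0,-0.03],[0,0,0]],[0.18,[0.15,0,-0.025],[0,0,0]],[0.18,[0.15,0,-0.025],[0,0,0]],[0.18,[0.15,0,-0.025],[0,0,0]],[0.18,[0.15,0,-0.025],[0,0,0]],[0.18,[0.15,0,-0.025],[0,0,0]],[0.18,[0.15,0,-0.025],[0,0,0]]]}}

```text
time_s: 15.75
ee_pos: [507.5, 241.0, -18.1]
eef_rot: [0.95, 0.312, -0.003, 0.0]
wrist_force: [-4.5, -3.3, 1.8]
finger_gap: 50.5
grasp_force: 2.5
```

>>> {"op": "move_arm", "data": {"commands": [[0.18,[0.15,0,-0.025],[0,0,0]],[0.18,[0.15,0,-0.025],[0,0,0]],[0.18,[0.15,0,-0.025],[0,0,0]],[0.18,[0.15,0,-0.025],[0,0,0]],[0.18,[0.15,0,-0.02],[0,0,0]]]}}

```text
time_s: 16.17
ee_pos: [531.0, 258.3, -13.3]
eef_rot: [0.95, 0.312, -0.003, 0.0]
wrist_force: [-6.1, -4.0, 4.3]
finger_gap: 50.4
grasp_force: 3.9
```

```bash
python3 - <<'E'
from h import *
go(-49,0,-12)
E
```

```text
t 16.17 tcp [531.  258.3 -13.3] holder [-81.4   0.8] yaw 0.634 gap 50.4 F [-6.1 -4.   4.3] j [ 0.33  0.42  1.81 -0.    0.91  1.27]
tool shift mm [32.4  0.7 -1.5] norm'd [ 0.81  0.02 -0.04]
```

>>> {"op": "move_arm", "data": {"commands": [[0.18,[0.12,0,-0.01],[0,0,0]],[0.18,[0.12,0,0],[0,0,0]],[0.18,[0.12,0.01,0],[0,0,0]],[0.18,[0.12,0,0],[0,0,0]],[0.18,[0.1,0,0],[0,0,0]],[0.18,[0,0,0],[0,0,0]]]}}

```text
time_s: 16.67
ee_pos: [553.2, 273.5, -12.3]
eef_rot: [0.95, 0.312, 0.001, -0.0]
wrist_force: [-1.4, -1.1, -0.3]
finger_gap: 50.4
grasp_force: 0.8
```

```bash
python3 - <<'E'
from h import *
go(-49,0,-12)
cv2.imwrite("pics/p13.png",r.capture("scene")[...,::-1])
E
```

```text
t 16.67 tcp [553.2 273.5 -12.3] holder [-54.5  -0.2] yaw 0.634 gap 50.4 F [-1.4 -1.1 -0.3] j [0.35 0.46 1.75 0.   0.93 1.28]
tool shift mm [ 5.5 -0.2 -0.3] norm'd [ 0.14 -0.01 -0.01]
```

>>> {"op": "move_arm", "data": {"commands": [[0.18,[0.05,0,0],[0,0,0]],[0.18,[0.05,0,0],[0,0,0]],[0.18,[0,0,0],[0,0,0]]]}}

```text
time_s: 16.97
ee_pos: [555.5, 275.2, -12.2]
eef_rot: [0.95, 0.312, -0.0, 0.0]
wrist_force: [-1.5, -0.9, -1.1]
finger_gap: 50.2
grasp_force: 1.0
```

>>> {"op": "move_arm", "data": {"commands": [[0.18,[0.04,0,0],[0,0,0]],[0.18,[0,0,0],[0,0,0]]]}}

```text
time_s: 17.13
ee_pos: [556.8, 276.2, -12.3]
eef_rot: [0.95, 0.312, 0.0, -0.0]
wrist_force: [-1.6, -1.3, -1.4]
finger_gap: 50.4
grasp_force: 0.9
```

>>> {"op": "move_arm", "data": {"commands": [[0.18,[0.04,0,0],[0,0,0]],[0.18,[0,0,0],[0,0,0]]]}}

```text
time_s: 17.3
ee_pos: [558.2, 277.2, -12.3]
eef_rot: [0.95, 0.312, 0.0, -0.0]
wrist_force: [-1.2, -0.6, -0.9]
finger_gap: 50.4
grasp_force: 1.0
```

>>> {"op": "move_arm", "data": {"commands": [[0.18,[0.04,0,0],[0,0,0]],[0.18,[0,0,0],[0,0,0]]]}}

```text
time_s: 17.47
ee_pos: [559.6, 278.2, -12.2]
eef_rot: [0.95, 0.312, 0.0, -0.0]
wrist_force: [-1.8, -0.6, -0.4]
finger_gap: 50.3
grasp_force: 1.0
```

>>> {"op": "move_arm", "data": {"commands": [[0.18,[0.04,0,0],[0,0,0]],[0.18,[0,0,0],[0,0,0]]]}}

```text
time_s: 17.63
ee_pos: [560.9, 279.2, -12.1]
eef_rot: [0.95, 0.312, 0.0, -0.0]
wrist_force: [-1.7, -0.7, -1.4]
finger_gap: 50.3
grasp_force: 0.9
```

>>> {"op": "move_arm", "data": {"commands": [[0.18,[0.04,0,0],[0,0,0]],[0.18,[0,0,0],[0,0,0]]]}}

```text
time_s: 17.8
ee_pos: [561.1, 279.4, -12.6]
eef_rot: [0.95, 0.312, -0.001, 0.0]
wrist_force: [-2.4, -1.5, -1.8]
finger_gap: 50.4
grasp_force: 1.7
```

```bash
python3 - <<'E'
from h import *
go(-49,0,-12)
a=r.capture("scene")[...,::-1];b=r.capture("wrist")[...,::-1]
cv2.imwrite("pics/p14.png",np.hstack([cv2.resize(a[120:220,240:340],(400,400),interpolation=cv2.INTER_CUBIC),cv2.resize(b[90:330,136:376],(400,400),interpolation=cv2.INTER_CUBIC)]))
E
```

```text
t 17.8 tcp [561.1 279.4 -12.6] holder [-44.6  -0.1] yaw 0.634 gap 50.4 F [-2.4 -1.5 -1.8] j [ 0.35  0.48  1.72 -0.    0.94  1.29]
tool shift mm [-4.4 -0.1 -0.6] norm'd [-0.11 -0.   -0.02]
```

>>> {"op": "move_arm", "data": {"commands": [[0.18,[0.04,0,0],[0,0,0]],[0.18,[0,0,0],[0,0,0]]]}}

```text
time_s: 18.07
ee_pos: [561.2, 279.7, -13.1]
eef_rot: [0.95, 0.312, -0.003, 0.0]
wrist_force: [-4.9, -5.0, -1.1]
finger_gap: 50.3
grasp_force: 2.8
```

>>> {"op": "move_arm", "data": {"commands": [[0.18,[0.04,0,0],[0,0,0]],[0.18,[0,0,0],[0,0,0]]]}}

```text
time_s: 18.23
ee_pos: [561.2, 279.8, -13.6]
eef_rot: [0.95, 0.312, -0.004, 0.001]
wrist_force: [-6.6, -5.7, 1.0]
finger_gap: 50.0
grasp_force: 3.9
```

It has stopped dead with rising force, so it is against the back stop. I'll back straight out, then lift clear and look.

>>> {"op": "move_arm", "data": {"commands": [[0.18,[-0.15,0,0],[0,0,0]],[0.18,[-0.2,0,0],[0,0,0]],[0.18,[-0.3,0,0],[0,0,0]],[0.18,[-0.5,0,0],[0,0,0]],[0.18,[-0.6,0,-0.2],[0,0,0]],[0.18,[-0.6,0,-0.6],[0,0,0]],[0.18,[-0.6,0,-0.7],[0,0,0]],[0.18,[-0.5,0,-0.7],[0,0,0]],[0.18,[-0.4,0,-0.7],[0,0,0]],[0.18,[0,0,-0.5],[0,0,0]],[0.18,[0,0,0],[0,0,0]]]}}

```text
time_s: 19.15
ee_pos: [445.4, 191.9, 130.4]
eef_rot: [0.95, 0.311, 0.008, 0.0]
wrist_force: [1.3, 0.9, 1.0]
finger_gap: 50.6
grasp_force: 0.0
```

```bash
python3 - <<'E'
from h import *
go(-49,0)
a=r.capture("scene")[...,::-1];b=r.capture("wrist")[...,::-1];t=r.capture("top")[...,::-1]
cv2.imwrite("pics/t15.png",t)
cv2.imwrite("pics/p15.png",np.hstack([cv2.resize(a[110:260,230:380],(400,400),interpolation=cv2.INTER_CUBIC),cv2.resize(t[85:210,190:315],(400,400),interpolation=cv2.INTER_CUBIC)]))
dark(z=23,x0=190,y0=85,x1=330,y1=210)
E
```

```text
t 19.15 tcp [445.4 191.9 130.4] holder [-189.7   -1.9] yaw 0.634 gap 50.6 F [1.3 0.9 1. ] j [ 0.26 -0.01  2.02  0.    1.12  1.2 ]
tool shift mm [140.7  -2.1   2.1] norm'd [ 3.52 -0.05  0.05]
blob px 249 135 r 82.2 area 16729.5 holder [-1.8  3.1]
blob px 229 111 r 58.2 area 6688.0 holder [71.5  2. ]
```

View pics/p15.png

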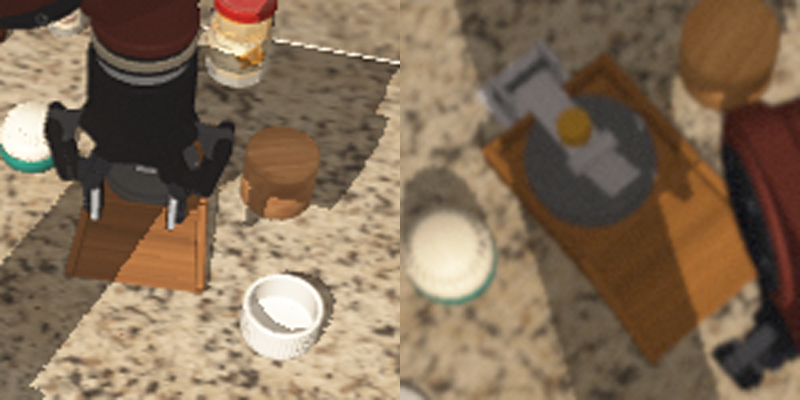

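The coaster lies in the well under the arm, centred within about 2 mm of where the stored one was seen. The neighbouring objects have not moved and the gripper is clear, so I'm handing the job in.

```bash
python3 -c "
from plant import r
print(r.finish_job())"
```

```text
the job is handed in; nothing more can be done
None
```

The loose coaster is home in the holder, pushed firmly against the back stop on top of the stored one with the arm resting on it; nothing else was moved, the gripper is clear, and the job was handed in at about 19 s.

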